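# Slide a wooden blank under the sprung jaw

## Task

Get the spatula blank ready for shaving: take the long narrow wooden blank that has one bevelled end and a hanging hole at the other, and slide it bevelled end first along the rail of the bench holder, so that its thin edge lifts the sprung jaw and it goes in fully home, up to the wooden stop. Leave it lying straight along the rail, held by the jaw, and let go.

Things in the scene. Friction and masses are not known exactly. Their poses are not given: they have to be found in the camera images.
- blank_mid (a point): Centre (5 mm above the underside) of the wanted blank: loose pale wooden slat 200 mm long (x), 45 wide (y), 10 thick (z, up), about 60 g, flat on the bench. x points to the bevelled end, roughly away from the robot: its top slopes over 30 mm to a 3 mm edge. Square end with dark 14 mm hole 82 mm from the centre. Not wanted: square slats without hole, 110 x 45 and 150 x 70 mm, and a mallet.
- blank_nose (a point): Middle of the blank's thin bevelled edge: on the blank's long axis, 100 mm ahead of its centre and 1.5 mm above its underside. Same axes as the blank.
- mouth (a point): On the centre line of the fixed wooden holder's rail top (32 mm wide, 40 mm above the bench), below the jaw's lip. x: direction of insertion, level, roughly away from the robot; z up. The rail runs from 183 mm before this point to 47 mm after, where a stop block 56 mm wide rises 22 mm. No side guides. Fully home, the blank's thin edge is 47 mm after this point, its centre 53 mm before.
- jaw (a joint): Angle of the sprung jaw, 72 mm wide, top 40 mm above the rail: 0 = down, up to 0.5 rad as the lip lifts; about 0.08 on the blank. The axle is 72 mm beyond the mouth, at rail height. At 0 the round lip is 4 mm above the rail; a 35 degree lead-in rises to 21 mm at 26 mm before the mouth. The spring presses with 3 to 5 N; pushing the blank in takes 5 to 10 N.
There are look-alikes about, which are no part of the job. Leave any pink look-alike of the part that bears blank_mid alone.

How it is judged:
At the end, for the whole second after the job is handed in: The blank lies at rest on the rail, released, thin edge at least 32 mm past the mouth (within 15 mm of the stop), within 15 mm of the centre line and 8 mm of the rail's height, within 10 degrees of the rail's direction, the jaw resting on it (0.05 to 0.14 rad) (x of blank_nose in the frame of mouth above 0.032 m and y of blank_nose in the frame of mouth between -0.015 and 0.015 m and z of blank_nose in the frame of mouth between -0.003 and 0.008 m and angle between the x axis of blank_mid and the x axis of mouth, either way round below 0.18 rad and value of joint jaw between 0.05 and 0.14 rad and linear speed of blank below 0.02 m/s); the robot touches nothing.
It also fails if it takes over 40 s, if anything falls off the work surface, if the arm or the gripper's body presses on something with over 40 N, if the wrist force passes 120 N, or if a joint passes its speed limit or range.

## Robot

A 6-joint arm with a two-finger parallel gripper is mounted at the origin on the work surface. World frame = base frame: x ahead of the robot, y to its left, z up, the work surface at z = 0. Lengths are in m, angles in rad, forces in N, time in s.
With the tool pointing down it reaches from about 0.2 to 0.875 m from the base axis. Payload 3.4 kg.
Tool frame: the origin (TCP) lies midway between the tips of the shut fingers; the grasp point (between the pads) lies 19 mm behind it; z points along the fingers, y is the direction in which the jaws open and shut (so a half turn about z gives the same grasp; the last joint's range is limited). The gripper opens to 94 mm and grips with 3 to 60 N. Pads are 16 mm wide; open, the fingers measure 119 mm over their backs; the gripper's body (75 mm by 177 mm) begins 78 mm behind the grasp point.
Start: joints at [1.209, 0.276, 1.505, -0, 1.361, -0.121], TCP at [0.137, 0.558, 0.205] pointing down, gripper open.
Joint ranges: [-2.89, 2.89], [-0.75, 2.08], [0.22, 2.7], [-1.18, 4.32], [0.11, 2.71], [-2.7, 2.7]. Speed limits (rad/s): [2.57, 2.57, 3.14, 3.14, 3.14, 3.14].

## Interface

Orientations are given as a rotation vector (axis times angle).
In Python, from workcell import robot, eyes gives the robot as it stands. The module is installed in compiled form; this text tells all that it offers.
- The arm moves only by the tool play_rows, never from a script. Its argument "deltas" is a list of rows, each a list of 3 entries, a list of its own where there are three numbers: the gripper command: -1 is shut, 1 is fully open, values between are in proportion, then the shift along the tool's x, y, z in cm, then the turn, a rotation vector about the tool's x, y, z in degrees. A call has 1 to 8 rows; each row is the pose to reach, as a shift and turn from the pose commanded when the call began, along the tool's axes at that moment; what a row does not reach only later rows make up. A row lasts 1/12 s, in which the tool goes at most 41.7 mm and 7.16 degrees, less where a joint would pass 70% of its speed; a pose out of reach is approached as far as the arm can. A call with a gripper value outside its range is refused whole. The fingers move at their own pace and stop on an object; "force" is the grip in N (left out, the last holds). Time passes only in rows, so rows that repeat a pose let the fingers close. It gives the time, the measured TCP pose, the force and the opening at its end, in the units of the state.
- robot.observe(): the state, without advancing time (a new reading comes with each control period).
- eyes.grab_frame(name): name is "scene" or "top" or "wrist"; returns a dict with "frame" (400x640x3 uint8, red, green, blue), "z_map" (400x640 float32, m along the optical axis (not along the pixel's ray), 0 where there is no reading), "fx", "fy", "cx", "cy" (pixels), "R" (3x3) and "t" (3): a world point X has camera coordinates R X + t; the wrist camera has in their place "hand_eye" (4x4, takes a point from camera to tool coordinates, whose origin is the TCP and whose axes are the flange's). Camera axes: x right, y down, z forward; pixel columns grow to the right and rows downward; lengths in m; the calibration is good to about 2 mm. A picture is of the moment at which its call begins: read the wrist's pose just before it.
- robot.close_job(): hands the job in, once; it reports no verdict.
The state is a dict: "t": time; "joint_positions": joint angles; "dq": joint speeds; "tau": joint torques, N m; "position": TCP position; "eef_rot": TCP orientation; "ft_force": force on the tool from outside, world axes, zero at the start; "ft_torque": the same for the moment, N m; "grip_width": finger opening in m.
Only numpy, scipy, OpenCV 4.12 (cv2) and the standard library are available. Lean on these libraries where they do the work, as an engineer would, in place of code of your own. Each camera call takes 0.05 s, during which the arm holds its last target.

## Working session

There is one attempt and no reset: what is moved stays moved. The work goes in short steps, Python scripts to look and compute and a tool call to move; the robot and the scene stay as the last step left them, time stands still between calls to the robot, and variables do not carry over. Pictures are saved under pics/ and viewed, and the job is handed in when it is done.

Besides the shell and the picture viewer there is one more tool, called after ">>>" as name(argument=value, ...), one argument or row to a line, values as JSON. play_rows: Moves the arm, as the interface text tells. Its arguments: {"type":"object","properties":{"deltas":{"type":"array","items":{"type":"array"}},"force":{"type":"number"}},"required":["deltas"]}

```bash
mkdir -p pics
cat > h.py <<'E'
import numpy as np, cv2
from workcell import robot, eyes
from scipy.spatial.transform import Rotation as Ro
def grab(n,fn=None):
    s=robot.observe(); f=eyes.grab_frame(n)
    if fn: cv2.imwrite('pics/'+fn,f['frame'][:,:,::-1])
    if n=='wrist':
        T=np.eye(4);T[:3,:3]=Ro.from_rotvec(s['eef_rot']).as_matrix();T[:3,3]=s['position']
        f['C']=T@f['hand_eye']
    else:
        C=np.eye(4);C[:3,:3]=f['R'].T;C[:3,3]=-f['R'].T@f['t'];f['C']=C
    return f
def cloud(f):
    v,u=np.mgrid[0:400,0:640];z=f['z_map']
    p=np.stack([(u-f['cx'])/f['fx']*z,(v-f['cy'])/f['fy']*z,z],-1)
    P=p@f['C'][:3,:3].T+f['C'][:3,3];P[z==0]=np.nan;return P
def ray(f,u,v,zw):
    d=f['C'][:3,:3]@np.array([(u-f['cx'])/f['fx'],(v-f['cy'])/f['fy'],1]);o=f['C'][:3,3]
    return o+d*(zw-o[2])/d[2]
E
python3 - <<'E'
from h import *
print(robot.observe())
for n in('scene','top'):
    f=grab(n,n+'0.png');print(n,f['fx'],f['C'].round(3).tolist());np.save(n+'.npy',f,allow_pickle=True)
E
```

```text
{'t': 0.0, 'joint_positions': array([ 1.20897887e+00,  2.76536224e-01,  1.50612048e+00,  1.74372498e-05,
        1.36067667e+00, -1.20973295e-01]), 'dq': array([ 0.00048741, -0.00067872, -0.00028667,  0.00096319, -0.00081379,
       -0.00169583]), 'tau': array([-1.15782350e-03, -4.04576862e+01, -2.37231356e+01,  6.99648215e-02,
        3.48391919e-02, -1.37765937e-04]), 'position': array([0.13693345, 0.55787717, 0.20464329]), 'eef_rot': array([-3.77357013e-01, -3.11840995e+00,  2.64826947e-03]), 'ft_force': array([-0.50542976,  0.01070342, -0.18589348]), 'ft_torque': array([0.08520848, 0.04331231, 0.00567075]), 'grip_width': 0.09403019305357743}
scene 461.9489337021682 [[-0.276, 0.704, -0.655, 1.29], [0.961, 0.194, -0.196, 0.132], [-0.011, -0.683, -0.73, 0.971], [0.0, 0.0, 0.0, 1.0]]
top 406.8209118486512 [[0.008, -0.996, 0.084, 0.379], [-1.0, -0.008, -0.001, -0.119], [0.001, -0.084, -0.996, 1.276], [0.0, 0.0, 0.0, 1.0]]
```

View pics/scene0.png

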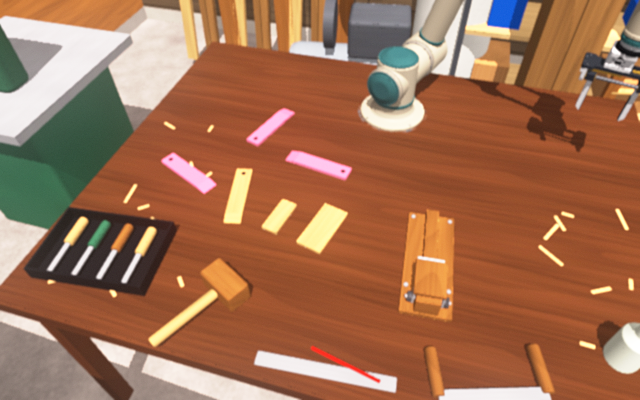

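View pics/top0.png

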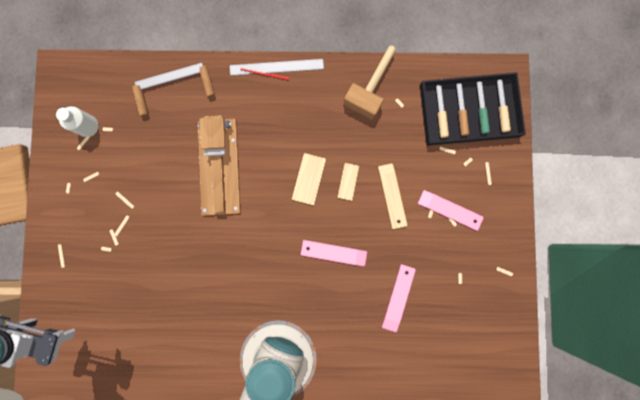

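The blank (yellow, with a hole near (398,221)) lies in the top view from (386,166) to (400,228). The holder is at about (218,165), with its stop end at the top. I'll enlarge both.

Run:
```python
from h import *
f=np.load('top.npy',allow_pickle=True).item()
a=f['frame'][105:225,180:260,::-1];b=f['frame'][155:235,365:425,::-1]
cv2.imwrite('pics/c1.png',np.hstack([cv2.resize(a,(400,600),interpolation=3),cv2.resize(cv2.copyMakeBorder(b,0,10,0,0,0),(400,600),interpolation=3)]))
P=cloud(f)
img=f['frame'].astype(int)
# blank: mask height & colour
sub=np.zeros((400,640),bool);sub[155:235,368:420]=1
m=sub&(P[...,2]>0.004)&(img[...,0]>190)&(img[...,2]<190)&(img[...,1]>160)
n,l,st,_=cv2.connectedComponentsWithStats(m.astype(np.uint8))
k=1+np.argmax(st[1:,4]);m=l==k
print(st[k]); r=cv2.minAreaRect(P[m][:,:2].astype(np.float32)*1000);print(r,cv2.boxPoints(r));print(np.nanmedian(P[m][:,2]))
# holder heights
for v in range(112,222,4):
    print(v,' '.join('%3d'%(P[v,u,2]*1000) for u in range(194,246,2)))
s=grab('scene');
```

```text
[386 167  20  55 202]
((508.0313720703125, -357.84027099609375), (174.35604858398438, 32.208404541015625), 11.555121421813965) [[ 419.3944  -359.52515]
 [ 425.84607 -391.08075]
 [ 596.66833 -356.1554 ]
 [ 590.2167  -324.5998 ]]
0.010085420440522519
112  -1  -2  -5   1  -2  -1  -3   1  -1  -1   0  -1   4   5   0  -1   3   0   2  -2  -2  -1  -1   0   2  -1
116   6   0   2   3   0  56  60  60  60  62  61  62  62  63  51   0   1   4  -2   0   2   0  -2   0   0   0
120   2  -1   0  77  78  80  81  78  79  79  80  80  77  80  80  63  46  51  15   7  11  -1  -2  -1   3   6
124   0  -1  14  80  83  80  81  77  77  78  82  79  80  80  79  68  47  50  45  15  18   3   0   0   0   0
128   0  -2  10  77  81  82  78  75  77  82  83  85  83  77  79  33  13  13  14  11  13   5   6   1   0   4
132  -4   0  15  77  81  76  82  79  79  83  75  74  82  79  78  66  15  15  13  14  13   7  -1   0   1   4
136   0   4  15  80  79  75  81  80  76  80  80  79  83  78  77  74  14  17  13  11  15   8   0   0   5   2
140   5   1  11  79  76  80  78  79  76  78  78  79  78  80  82  77  14  13  11  12  18  12   1   3  -1   0
144   0  -1   0  77  82  79  82  84  81  79  81  81  81  80  79  74  16  13  14  14  16  15   0  -1  -2   1
148  -4  -4   0  15  75  75  74  67  67  61  55  53  49  52  55  50  15  14  17  14  14  14   2  -1   0   2
152   0   2   0   9  11  58  58  61  60  58  62  59  62  63  63  62  12  10  12  15  15  11   1   0   4  -5
156   1   3   3  16   8  14  14  11  14  41  47  39  39  38  25  14  13  17  13  17  13  17   0   1   3   0Traceback (most recent call last):
  File "<stdin>", line 15, in <module>
  File "<stdin>", line 15, in <genexpr>
ValueError: cannot convert float NaN to integer
```

View pics/c1.png

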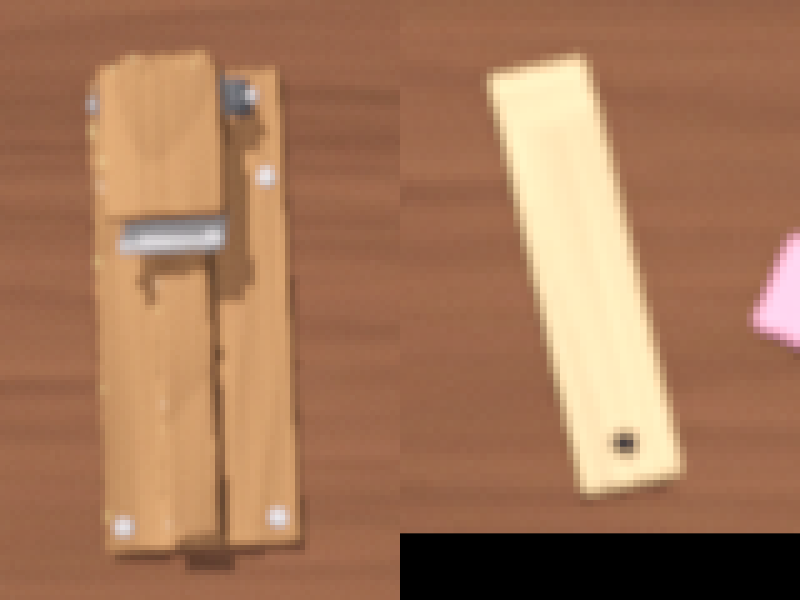

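```bash
cat >> h.py <<'E'
def plan(pos,yaw,show=True):
    """pos TCP, yaw deg = direction of tool -x axis in world (tool down)"""
    s=robot.observe();R=Ro.from_rotvec(s['eef_rot'])
    c,n=np.cos(np.radians(yaw)),np.sin(np.radians(yaw))
    x=np.array([-c,-n,0]);z=np.array([0,0,-1.]);T=Ro.from_matrix(np.stack([x,np.cross(z,x),z],1))
    print('t',s['t'],'pos',s['position'].round(4),'shift cm',(R.inv().apply(np.array(pos)-s['position'])*100).round(2),'turn deg',np.degrees((R.inv()*T).as_rotvec()).round(2),'dist rows',np.linalg.norm(np.array(pos)-s['position'])/.0417)
E
python3 - <<'E'
from h import *
f=np.load('top.npy',allow_pickle=True).item()
P=cloud(f)
for v in range(158,222,4):
    print(v,' '.join('%4.0f'%(P[v,u,2]*1000) for u in range(194,246,2)))
c=[(378.5,166),(393.5,163.5),(392,229.2),(407.4,226.2)]
w=[ray(f,u-.5,v-.5,.010 if i>1 else .003)[:2] for i,(u,v) in enumerate(c)];print(np.round(w,4))
n=(w[0]+w[1])/2;t=(w[2]+w[3])/2;print(n,t,np.linalg.norm(n-t),np.degrees(np.arctan2(*(n-t)[::-1])))
for v in (156,170,185,200,212): 
    mm=[u for u in range(205,232) if 0.034<P[v,u,2]<0.046]; print(v,mm,P[v,mm][:,:2].round(3)[[0,-1]].tolist())
f=grab('wrist','w0.png');print(f['hand_eye'].round(3))
plan((.45,.19,.33),0)
E
```

```text
158    3   -5    3   18   12    9   11   15   18   42   34   42   38   42   26   10   12   11   13    9   16   18    3    3    1   -0
162    4    2    0   14    9   20   11   11   17   36   37   42   36   40   29   11   15   13   10   13   12   13    0    3    1   -2
166   -3    2   -0   16   13   15    9    9   15   40   40   41   40   36   27   17   12   13   13   14    6   18    2    1    2    1
170   -0    4    1   10   16   14   16   13   14   40   41   44   40   44   29   13   16   14   14   16   16   12   -4   -1   -1    0
174   -0    1    6   11   15   14   11   13   16   43   37   43   36   39   38  nan   11   14   13   14   11   14    7    1   -2    3
178    3    4    0   15   16   14   13   14   13   36   40   43   37   41   41   10   10   11   12   12   15   15    8   -0   -2   -3
182   -1   -1    1   10   12   11   13   13   16   39   37   38   43   42   36   13   14   15   13   14   15   13   10   -3    2    4
186   -2   -1    0   16   13   13   13   14   10   39   38   39   43   39   40   14   17   17   11   18   12   16   15    2   -2   -2
190    1   -1   -1   12   18
[... 1009 characters left out ...]
   3    4    0   -1    2   -4   -3
[[ 0.6004 -0.3064]
 [ 0.6088 -0.3539]
 [ 0.4011 -0.3464]
 [ 0.4108 -0.3943]]
[ 0.60461215 -0.3301775 ] [ 0.40594624 -0.37033658] 0.20268422315898144 11.427989317568233
156 [211, 212, 213, 215, 216, 217, 218, 219, 220, 221] [[0.619, 0.212], [0.621, 0.183]]
170 [211, 212, 213, 214, 215, 216, 217, 218, 219, 220, 221] [[0.576, 0.211], [0.577, 0.181]]
185 [212, 213, 214, 215, 216, 217, 218, 219, 220, 221, 222] [[0.53, 0.207], [0.53, 0.177]]
200 [213, 214, 215, 216, 217, 218, 219, 220, 221, 222, 223] [[0.484, 0.202], [0.484, 0.172]]Traceback (most recent call last):
  File "<stdin>", line 10, in <module>
IndexError: index 0 is out of bounds for axis 0 with size 0
```

Run:
```python
from h import *
f=grab('wrist','w0.png');print(f['hand_eye'].round(3))
plan((.42,.19,.36),0)
```

```text
[[ 0.    -0.974 -0.226  0.065]
 [ 1.     0.    -0.001 -0.   ]
 [ 0.001 -0.226  0.974 -0.179]
 [ 0.     0.     0.     1.   ]]
t 0.15 pos [0.137  0.558  0.2048] shift cm [-36.26 -29.01 -15.48] turn deg [ -0.08  -0.02 -13.8 ] dist rows 11.738502617653952
```

View pics/w0.png

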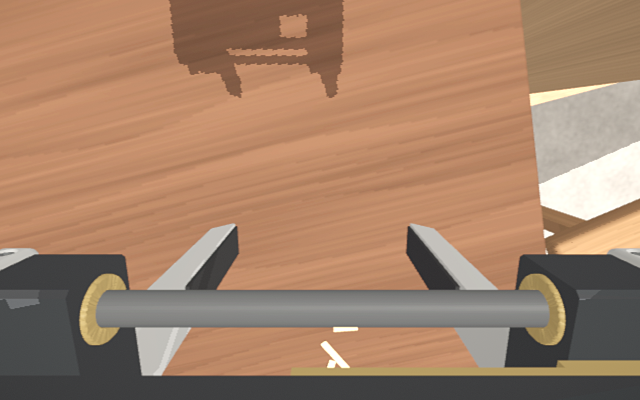

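The wrist image shows the bench through the open fingers. Its top edge faces the robot, so I'll look from slightly beyond the holder.

Run:
```python
from h import *
plan((.60,.19,.34),0)
```

```text
t 0.15 pos [0.137  0.558  0.2048] shift cm [-53.74 -24.72 -13.49] turn deg [ -0.08  -0.02 -13.8 ] dist rows 14.549119389489775
```

>>> play_rows(
  deltas=[
    [1,[0,0,-8],[0,0,0]],
    [1,[-53.7,-24.7,-13.5],[0,0,-13.8]],
    [1,[-53.7,-24.7,-13.5],[0,0,-13.8]],
    [1,[-53.7,-24.7,-13.5],[0,0,-13.8]],
    [1,[-53.7,-24.7,-13.5],[0,0,-13.8]],
    [1,[-53.7,-24.7,-13.5],[0,0,-13.8]],
    [1,[-53.7,-24.7,-13.5],[0,0,-13.8]],
    [1,[-53.7,-24.7,-13.5],[0,0,-13.8]],
  ],
)

```text
t: 0.82
position: [0.3595, 0.381, 0.292]
eef_rot: [0.001, -3.141, -0.0]
ft_force: [0.3, 1.0, 0.6]
grip_width: 0.0941
```

Run:
```python
from h import *
plan((.60,.19,.34),0)
```

```text
t 0.8167 pos [0.3595 0.381  0.292 ] shift cm [-24.04 -19.11  -4.81] turn deg [ 0.   -0.01  0.02] dist rows 7.454350157869951
```

>>> play_rows(
  deltas=[
    [1,[-24,-19.1,-4.8],[0,0,0]],
    [1,[-24,-19.1,-4.8],[0,0,0]],
    [1,[-24,-19.1,-4.8],[0,0,0]],
    [1,[-24,-19.1,-4.8],[0,0,0]],
    [1,[-24,-19.1,-4.8],[0,0,0]],
    [1,[-24,-19.1,-4.8],[0,0,0]],
    [1,[-24,-19.1,-4.8],[0,0,0]],
    [1,[-24,-19.1,-4.8],[0,0,0]],
  ],
)

```text
t: 1.48
position: [0.6023, 0.1877, 0.3393]
eef_rot: [0.006, 3.14, -0.003]
ft_force: [-0.5, -0.2, -0.2]
grip_width: 0.094
```

Run:
```python
from h import *
f=grab('wrist','w1.png');np.save('w1.npy',f,allow_pickle=True);print(robot.observe()['position'])
```

```text
[0.6039736  0.18657197 0.33893654]
```

View pics/w1.png

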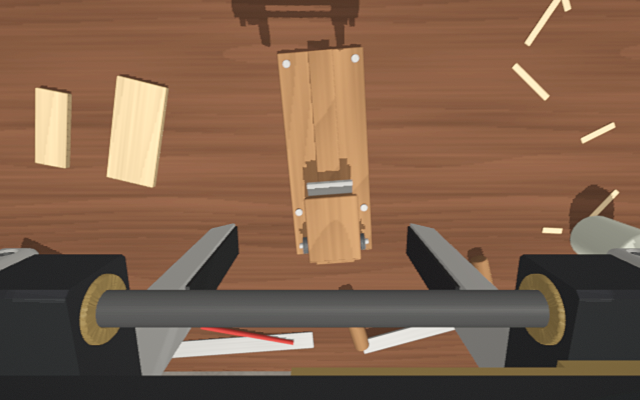

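The whole holder is visible: rail from about (325,50) to (335,170), the jaw's metal lip at (328,188). The arm was still settling, so I'll grab again and measure.

Run:
```python
from h import *
for i in range(4):
  f=grab('wrist','w2.png')
print(robot.observe()['position'],robot.observe()['dq'].round(3));np.save('w2.npy',f,allow_pickle=True)
P=cloud(f)
cv2.imwrite('pics/w2c.png',cv2.resize(f['frame'][35:275,260:400,::-1],(350*1,600),interpolation=3))
E_=[]
for v in range(50,176,10):
    mm=[u for u in range(290,370) if 0.035<P[v,u,2]<0.046]
    if len(mm)>5: a=P[v,mm][:,:2];E_.append(np.r_[a[0],a[-1]]);print(v,mm[0],mm[-1],a[[0,-1]].round(4).tolist())
E_=np.array(E_)
for k in(0,2): p=np.polyfit(E_[:,k],E_[:,k+1],1);print(p,np.degrees(np.arctan(p[0])))
for v in range(168,215,3): print(v,P[v,300:360:6,2].round(3),P[v,330,:2].round(4))
```

```text
[0.59754331 0.19212472 0.33930896] [ 0.019 -0.016  0.007 -0.004 -0.001 -0.002]
60 306 329 [[0.4545, 0.17], [0.4548, 0.2005]]
70 307 330 [[0.4672, 0.1712], [0.4672, 0.2019]]
80 308 331 [[0.48, 0.1725], [0.4798, 0.2033]]
90 309 331 [[0.4928, 0.1737], [0.4928, 0.2034]]
100 309 332 [[0.5057, 0.1735], [0.5057, 0.2048]]
110 310 333 [[0.5189, 0.1748], [0.5189, 0.2063]]
120 311 333 [[0.5322, 0.176], [0.5322, 0.2064]]
130 312 334 [[0.5457, 0.1773], [0.5457, 0.2078]]
140 313 335 [[0.5593, 0.1787], [0.5595, 0.2094]]
150 313 335 [[0.5732, 0.1785], [0.5732, 0.2094]]
160 314 336 [[0.5872, 0.1799], [0.5872, 0.2109]]
170 315 336 [[0.6014, 0.1812], [0.6016, 0.2111]]
[0.07352447 0.13690916] 4.205075239473382
[0.07293657 0.16786628] 4.171570974518259
168 [0.016 0.013 0.015 0.04  0.039 0.042 0.039 0.014 0.013 0.013] [0.5984 0.2025]
171 [0.014 0.012 0.015 0.041 0.038 0.04  0.039 0.014 0.013 0.012] [0.6029 0.2025]
174 [0.014 0.013 0.014 0.04  0.039 0.04  0.039 0.014 0.014 0.014] [0.6073 0.2026]
177 [0.014 0.016 0.014 0.039 0.04  0.04  0.039 0.014 0.015 0.014] [0.6116 0.2026]
180 [0.015 0.015 0.015 0.04  0
[... 253 characters left out ...]
062 0.06  0.06  0.059 0.014] [0.6247 0.2021]
192 [0.015 0.059 0.06  0.058 0.058 0.057 0.056 0.057 0.054 0.013] [0.6299 0.2023]
195 [0.013 0.056 0.055 0.055 0.053 0.054 0.054 0.054 0.052 0.016] [0.6349 0.2024]
198 [0.015 0.052 0.051 0.055 0.056 0.061 0.072 0.074 0.076 0.077] [0.6376 0.2022]
201 [0.014 0.078 0.079 0.079 0.078 0.078 0.077 0.081 0.078 0.079] [0.6377 0.2018]
204 [0.014 0.081 0.08  0.08  0.08  0.08  0.081 0.081 0.081 0.08 ] [0.6415 0.2018]
207 [0.015 0.081 0.081 0.081 0.08  0.082 0.081 0.08  0.08  0.08 ] [0.645  0.2018]
210 [0.014 0.08  0.08  0.078 0.082 0.08  0.082   nan 0.08  0.08 ] [0.6497 0.2018]
213 [0.014 0.081 0.081 0.081 0.081 0.08  0.08  0.08  0.079 0.081] [0.6537 0.2018]
```

View pics/w2c.png

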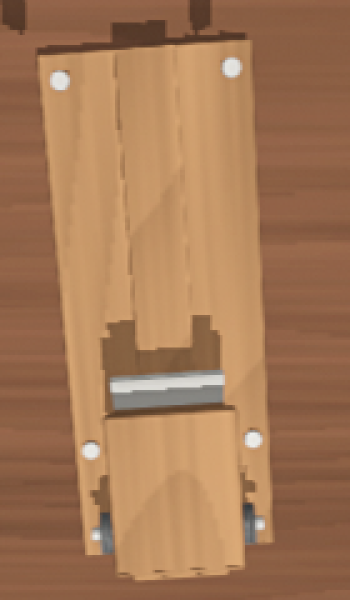

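Run:
```python
from h import *
f=np.load('w2.npy',allow_pickle=True).item();g=np.load('top.npy',allow_pickle=True).item()
g=grab('top');np.save('top2.npy',g,allow_pickle=True)
P=cloud(f)
for v in range(44,64,2): print(v,P[v,300:340:5,2].round(3),P[v,320,:2].round(4))
print('axle row247',[ (r,ray(f,302,r,.04)[:2].round(4).tolist(),ray(f,366,r,.04)[:2].round(4).tolist()) for r in(240,247)])
for v in range(235,270,3): print(v,P[v,296:372:6,2].round(3),P[v,330,:2].round(4))
```

```text
44 [-0.001  0.     0.    -0.     0.     0.001 -0.001 -0.001] [0.4269 0.1884]
46 [ 0.001 -0.001 -0.     0.001  0.001  0.001  0.    -0.   ] [0.4297 0.1884]
48 [ 0.001  0.001  0.001 -0.    -0.001 -0.001  0.    -0.001] [0.432  0.1884]
50 [ 0.001  0.001 -0.    -0.001 -0.     0.001  0.001  0.001] [0.4347 0.1884]
52 [-0.002  0.    -0.001 -0.001  0.001 -0.001  0.001  0.012] [0.4376 0.1884]
54 [0.    0.    0.04    nan 0.041 0.041 0.014 0.015] [0.4475 0.1886]
56 [0.014 0.015 0.039 0.041 0.04  0.04  0.015 0.013] [0.4499 0.1886]
58 [0.014 0.015 0.04  0.039 0.04  0.042 0.013 0.014] [0.4523 0.1886]
60 [0.014 0.015 0.04  0.041 0.041 0.042 0.014 0.014] [0.4549 0.1886]
62 [0.012 0.014 0.04  0.041 0.04  0.039 0.039 0.013] [0.4573 0.1886]
axle row247 [(240, [0.7065, 0.1612], [0.7066, 0.2567]), (247, [0.7176, 0.1611], [0.7177, 0.257])]
235 [0.014 0.016 0.079 0.08  0.081 0.079 0.08  0.079 0.08  0.081 0.08  0.013
 0.015] [0.6851 0.202 ]
238 [0.014 0.014 0.079 0.079 0.08  0.081 0.081 0.081 0.082 0.08  0.079 0.013
 0.013] [0.6896 0.202 ]
241 [0.014 0.044 0.081 0.08  0.081 0.08  0.081 0.081 0.08  0.08  0.08 
[... 296 characters left out ...]
 0.082 0.053
 0.014] [0.7065 0.2021]
253 [ 0.013  0.052  0.08   0.081  0.082  0.081  0.079  0.08   0.08   0.081
  0.08   0.    -0.   ] [0.7104 0.2021]
256 [0.014 0.042 0.08  0.08  0.082 0.081 0.08  0.079 0.08  0.081 0.08  0.
 0.001] [0.7158 0.2022]
259 [ 0.     0.001  0.081  0.08   0.083  0.081  0.078  0.08   0.08   0.08
  0.08  -0.001  0.001] [0.7203 0.2022]
262 [ 0.001  0.001  0.081  0.079  0.081  0.08   0.08   0.078  0.08   0.081
  0.08   0.    -0.001] [0.7239 0.2021]
265 [ 0.    -0.001  0.08   0.06   0.06   0.063  0.062  0.063  0.     0.001
  0.001 -0.001 -0.001] [0.7365 0.2026]
268 [ 0.001  0.     0.001  0.    -0.001  0.002 -0.001  0.001  0.     0.
 -0.    -0.001  0.   ] [0.7691 0.2042]
```

Run:
```python
from h import *
plan((.476,-.356,.10),11.4)
```

```text
t 1.7833 pos [0.5973 0.1925 0.3396] shift cm [ 12.17 -54.85  23.95] turn deg [  0.04  -0.06 -11.33] dist rows 14.645373609665496
```

>>> play_rows(
  deltas=[
    [1,[12.2,-54.9,15],[0,0,-11.3]],
    [1,[12.2,-54.9,15],[0,0,-11.3]],
    [1,[12.2,-54.9,15],[0,0,-11.3]],
    [1,[12.2,-54.9,15],[0,0,-11.3]],
    [1,[12.2,-54.9,15],[0,0,-11.3]],
    [1,[12.2,-54.9,15],[0,0,-11.3]],
    [1,[12.2,-54.9,15],[0,0,-11.3]],
    [1,[12.2,-54.9,15],[0,0,-11.3]],
  ],
)

```text
t: 2.45
position: [0.5274, -0.1221, 0.2541]
eef_rot: [-0.313, 3.125, 0.0]
ft_force: [0.2, -0.3, -0.2]
grip_width: 0.0937
```

Run:
```python
from h import *
plan((.476,-.356,.14),11.4)
```

```text
t 2.45 pos [ 0.5274 -0.1221  0.2541] shift cm [  9.69 -21.9   11.4 ] turn deg [-0.    0.05  0.06] dist rows 6.361311107639161
```

>>> play_rows(
  deltas=[
    [1,[9.7,-21.9,11.4],[0,0,0]],
    [1,[9.7,-21.9,11.4],[0,0,0]],
    [1,[9.7,-21.9,11.4],[0,0,0]],
    [1,[9.7,-21.9,11.4],[0,0,0]],
    [1,[9.7,-21.9,11.4],[0,0,0]],
    [1,[9.7,-21.9,11.4],[0,0,0]],
    [1,[9.7,-21.9,11.4],[0,0,0]],
    [1,[9.7,-21.9,11.4],[0,0,0]],
  ],
)

```text
t: 3.12
position: [0.4752, -0.3568, 0.1381]
eef_rot: [0.306, -3.124, -0.003]
ft_force: [0.6, 0.1, 0.6]
grip_width: 0.0941
```

Run:
```python
from h import *
for i in range(5): f=grab('wrist','w3.png')
np.save('w3.npy',f,allow_pickle=True)
plan((.476,-.356,.004),11.4)
f=grab('scene');cv2.imwrite('pics/s3.png',cv2.resize(f['frame'][60:280,100:420,::-1],(800,550),interpolation=3))
```

```text
t 3.3667 pos [ 0.4777 -0.3542  0.1414] shift cm [ 0.22 -0.13 13.74] turn deg [-0.05  0.09  0.04] dist rows 3.2951148905494736
```

View pics/w3.png

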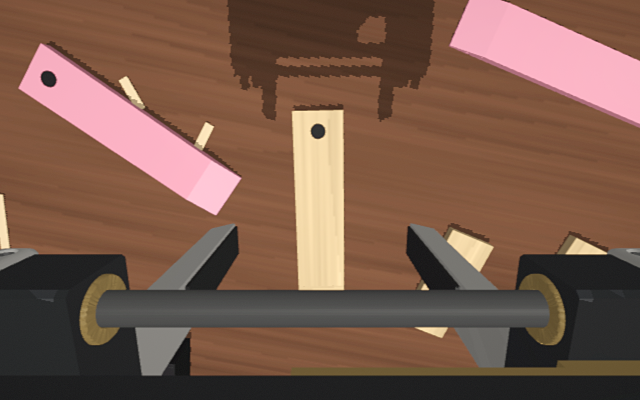

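View pics/s3.png

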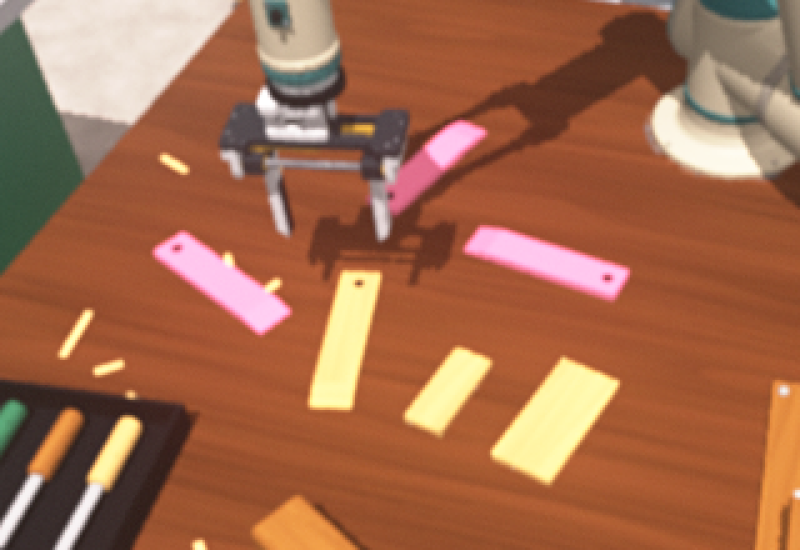

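The blank is centred between the fingers: hole at (318,131), tail edge from (293,108) to (343,108). I'll check the tail and yaw, then go down.

Run:
```python
from h import *
f=np.load('w3.npy',allow_pickle=True).item()
t=ray(f,318,108.5,.01);h=ray(f,318,131,.01);a=(ray(f,292,110,.01)+ray(f,344,108,.01))/2;b=(ray(f,298,280,.01)+ray(f,344.5,280,.01))/2
print(t,h,a,b,np.degrees(np.arctan2(*(b-a)[:2][::-1])))
plan((.476,-.356,.004),11.4)
```

```text
[ 0.40476508 -0.3727532   0.01      ] [ 0.42395846 -0.36892809  0.01      ] [ 0.40518947 -0.37268583  0.01      ] [ 0.56633599 -0.33724969  0.01      ] 12.401957310939117
t 3.4167 pos [ 0.4777 -0.3544  0.1413] shift cm [ 0.22 -0.11 13.73] turn deg [-0.06  0.09  0.04] dist rows 3.294211059581086
```

>>> play_rows(
  deltas=[
    [1,[0.3,-0.1,4],[0,0,-0.6]],
    [1,[0.3,-0.1,8],[0,0,-0.6]],
    [1,[0.3,-0.1,11],[0,0,-0.6]],
    [1,[0.3,-0.1,12.5],[0,0,-0.6]],
    [1,[0.3,-0.1,13.2],[0,0,-0.6]],
    [1,[0.3,-0.1,13.6],[0,0,-0.6]],
    [1,[0.3,-0.1,13.7],[0,0,-0.6]],
    [1,[0.3,-0.1,13.7],[0,0,-0.6]],
  ],
)

```text
t: 4.08
position: [0.4749, -0.3581, 0.0043]
eef_rot: [-0.327, 3.123, -0.003]
ft_force: [-0.8, -0.4, -0.4]
grip_width: 0.0942
```

>>> play_rows(
  deltas=[
    [-1,[0,0,0],[0,0,0]],
    [-1,[0,0,0],[0,0,0]],
    [-1,[0,0,0],[0,0,0]],
    [-1,[0,0,0],[0,0,0]],
    [-1,[0,0,0],[0,0,0]],
    [-1,[0,0,0],[0,0,0]],
    [-1,[0,0,0],[0,0,0]],
    [-1,[0,0,0],[0,0,0]],
  ],
  force=40,
)

```text
t: 4.75
position: [0.4738, -0.3577, 0.0029]
eef_rot: [0.326, -3.125, -0.0]
ft_force: [-0.6, 0.2, 0.7]
grip_width: 0.0443
```

Run:
```python
from h import *
print(robot.observe()['grip_width'],robot.observe()['ft_force'])
plan((.476,-.356,.004),12)
```

```text
0.04425795675296835 [-0.57162712  0.18089446  0.69975253]
t 4.75 pos [ 0.4738 -0.3577  0.0029] shift cm [-0.25  0.12 -0.11] turn deg [ 0.01 -0.   -0.1 ] dist rows 0.07117959187545622
```

Gripped at 44 mm. Lift, then carry it to ahead of the jaw.

>>> play_rows(
  deltas=[
    [-1,[0,0,-3],[0,0,0]],
    [-1,[0,0,-7],[0,0,0]],
    [-1,[0,0,-10],[0,0,0]],
    [-1,[0,0,-13],[0,0,0]],
    [-1,[0,0,-15],[0,0,0]],
    [-1,[0,0,-15],[0,0,0]],
    [-1,[0,0,-15],[0,0,0]],
  ],
)

```text
t: 5.33
position: [0.4741, -0.358, 0.1536]
eef_rot: [-0.326, 3.123, -0.002]
ft_force: [-0.2, -0.1, -1.2]
grip_width: 0.044
```

Run:
```python
from h import *
print(robot.observe()['grip_width'])
f=grab('wrist','w4.png')
plan((.45,.185,.15),4.2)
```

```text
0.04402894112865284
t 5.3833 pos [ 0.4733 -0.3572  0.152 ] shift cm [-8.9  53.53  0.27] turn deg [ 0.07 -0.05  7.7 ] dist rows 13.013293974137147
```

View pics/w4.png

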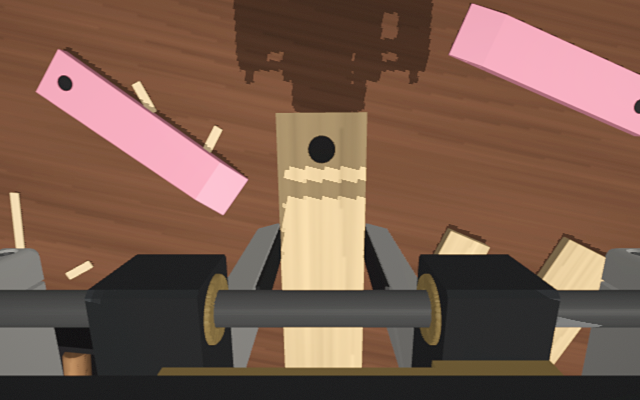

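The blank is held straight, with its hole at (322,149). Carry it over.

>>> play_rows(
  deltas=[
    [-1,[-8.9,53.5,0.3],[0,0,7.7]],
    [-1,[-8.9,53.5,0.3],[0,0,7.7]],
    [-1,[-8.9,53.5,0.3],[0,0,7.7]],
    [-1,[-8.9,53.5,0.3],[0,0,7.7]],
    [-1,[-8.9,53.5,0.3],[0,0,7.7]],
    [-1,[-8.9,53.5,0.3],[0,0,7.7]],
    [-1,[-8.9,53.5,0.3],[0,0,7.7]],
    [-1,[-8.9,53.5,0.3],[0,0,7.7]],
  ],
)

```text
t: 6.05
position: [0.4573, -0.0225, 0.1489]
eef_rot: [0.114, -3.135, -0.002]
ft_force: [1.4, -0.0, -0.8]
grip_width: 0.0444
```

Run:
```python
from h import *
plan((.45,.1853,.15),4.2)
```

```text
t 6.05 pos [ 0.4573 -0.0225  0.1489] shift cm [-0.78 20.78 -0.08] turn deg [ 0.08 -0.25 -0.04] dist rows 4.986496340865252
```

>>> play_rows(
  deltas=[
    [-1,[-0.8,4,0],[0,0,0]],
    [-1,[-0.8,8,0],[0,0,0]],
    [-1,[-0.8,12,0],[0,0,0]],
    [-1,[-0.8,16,0],[0,0,0]],
    [-1,[-0.8,19,0],[0,0,0]],
    [-1,[-0.8,20.8,0],[0,0,0]],
    [-1,[-0.8,20.8,0],[0,0,0]],
    [-1,[-0.8,20.8,0],[0,0,0]],
  ],
)

```text
t: 6.72
position: [0.4507, 0.1835, 0.1492]
eef_rot: [0.119, -3.135, 0.002]
ft_force: [-0.5, 0.0, -1.0]
grip_width: 0.0445
```

Run:
```python
from h import *
for i in range(4): f=grab('scene')
s=robot.observe()
cv2.imwrite('pics/s5.png',cv2.resize(f['frame'][150:330,350:500,::-1],(500,600),interpolation=3))
f=grab('top');cv2.imwrite('pics/t5.png',cv2.resize(f['frame'][105:265,160:260,::-1],(375,600),interpolation=3))
np.save('t5.npy',f,allow_pickle=True)
print(s['position'],s['ft_force'])
plan((.452,.1855,.06),4.2)
```

```text
[0.45205929 0.1820324  0.1505396 ] [ 0.19750567  0.93738491 -0.74334765]
t 6.9667 pos [0.4522 0.1821 0.1508] shift cm [-0.01  0.35  9.08] turn deg [-0.02 -0.05 -0.1 ] dist rows 2.1779496621324452
```

View pics/s5.png

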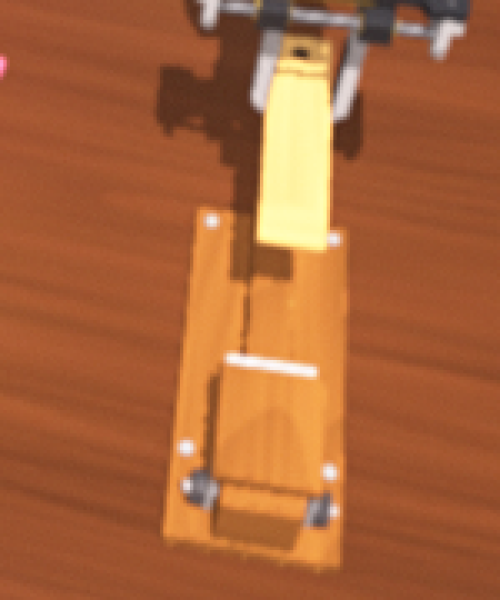

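View pics/t5.png

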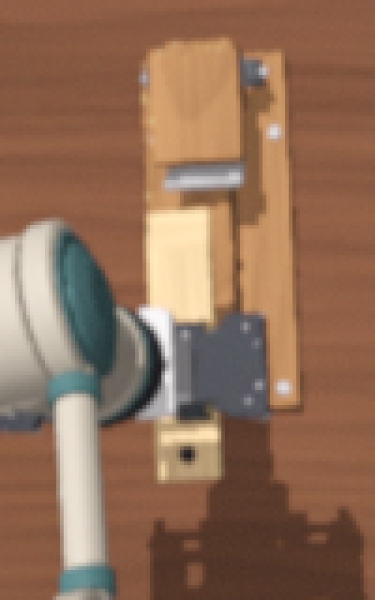

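The blank hangs level, well in front of the jaw. I'll measure its real line from the depth image.

Run:
```python
from h import *
f=np.load('t5.npy',allow_pickle=True).item();P=cloud(f)
R=f['frame']
print(robot.observe()['position'])
for v in range(160,192,4):
    mm=[u for u in range(190,225) if .135<P[v,u,2]<.175]
    if mm: a=P[v,mm];c=(a[0]+a[-1])/2;print(v,mm[0],mm[-1],c.round(4),'off from 4.2line',round(c[1]-(.0732*c[0]+.1524),4),a[:,2].mean().round(4))
```

```text
[0.45224558 0.18209114 0.15075617]
160 214 215 [0.5866 0.1726 0.1518] off from 4.2line -0.0227 0.1518
164 199 215 [0.5749 0.1929 0.1528] off from 4.2line -0.0016 0.1526
168 199 215 [0.5631 0.1917 0.1562] off from 4.2line -0.002 0.156
172 199 215 [0.5519 0.1914 0.156 ] off from 4.2line -0.0014 0.1562
176 199 216 [0.541  0.1902 0.1535] off from 4.2line -0.0018 0.1566
180 200 216 [0.5296 0.188  0.1556] off from 4.2line -0.0032 0.1572
184 200 216 [0.5184 0.1877 0.1554] off from 4.2line -0.0026 0.1566
188 206 216 [0.5075 0.1795 0.1539] off from 4.2line -0.0101 0.1565
```

>>> play_rows(
  deltas=[
    [-1,[0,0.25,3],[0,0,0]],
    [-1,[0,0.25,6],[0,0,0]],
    [-1,[0,0.25,8],[0,0,0]],
    [-1,[0,0.25,9],[0,0,0]],
    [-1,[0,0.25,9.7],[0,0,0]],
    [-1,[0,0.25,10],[0,0,0]],
    [-1,[0,0.25,10],[0,0,0]],
    [-1,[0,0.25,10],[0,0,0]],
  ],
)

```text
t: 7.63
position: [0.4529, 0.1857, 0.0518]
eef_rot: [-0.114, 3.138, 0.001]
ft_force: [0.1, -0.1, -0.3]
grip_width: 0.0443
```

Run:
```python
from h import *
for i in range(4): f=grab('scene')
s=robot.observe()
cv2.imwrite('pics/s6.png',cv2.resize(f['frame'][150:330,350:500,::-1],(500,600),interpolation=3))
f=grab('top');P=cloud(f)
print(s['position'],s['ft_force'],s['grip_width'])
for v in range(156,192,4):
    mm=[u for u in range(195,225) if .05<P[v,u,2]<.068]
    if mm: a=P[v,mm];c=(a[0]+a[-1])/2;print(v,mm[0],mm[-1],c.round(4),'off from 4.2line',round(c[1]-(.0732*c[0]+.1524),4),a[:,2].mean().round(4))
plan((.452,.1855,.045),4.2)
```

```text
[0.45268773 0.18599514 0.05194983] [ 0.03978975 -0.03668256 -0.73075994] 0.0443505181592297
168 208 221 [0.5802 0.1974 0.0532] off from 4.2line 0.0025 0.0531
172 207 222 [0.5675 0.1963 0.056 ] off from 4.2line 0.0024 0.0562
176 207 222 [0.5547 0.1949 0.0602] off from 4.2line 0.0019 0.0597
180 208 222 [0.5433 0.1945 0.0547] off from 4.2line 0.0023 0.0586
184 208 222 [0.5305 0.1929 0.0594] off from 4.2line 0.0017 0.0587
188 208 222 [0.5183 0.1923 0.0602] off from 4.2line 0.002 0.0578
t 7.8833 pos [0.4526 0.186  0.0519] shift cm [ 0.06 -0.04  0.69] turn deg [0.02 0.08 0.01] dist rows 0.16530993725409288
```

View pics/s6.png

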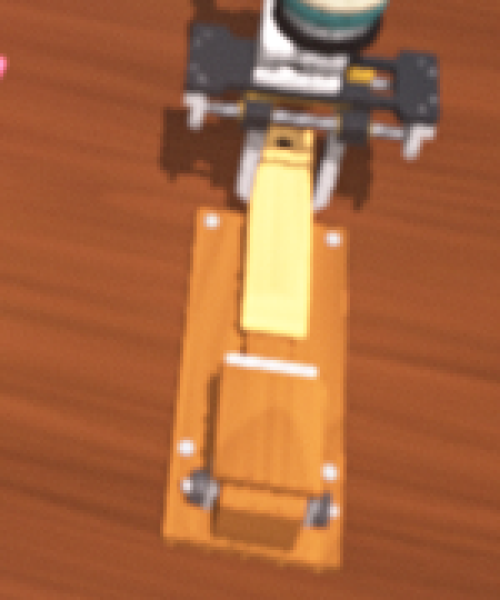

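>>> play_rows(
  deltas=[
    [-1,[0,-0.1,0.5],[0,0,0]],
    [-1,[0,-0.1,0.8],[0,0,0]],
    [-1,[0,-0.1,0.8],[0,0,0]],
    [-1,[-1,-0.1,0.8],[0,0,0]],
    [-1,[-2,-0.1,0.8],[0,0,0]],
    [-1,[-3,-0.1,0.8],[0,0,0]],
    [-1,[-4,-0.1,0.8],[0,0,0]],
    [-1,[-4,-0.1,0.8],[0,0,0]],
  ],
  force=55,
)

```text
t: 8.55
position: [0.4956, 0.1881, 0.0432]
eef_rot: [-0.114, 3.136, 0.001]
ft_force: [-0.1, 0.3, -0.1]
grip_width: 0.0442
```

Run:
```python
from h import *
f=grab('scene')
s=robot.observe()
cv2.imwrite('pics/s7.png',cv2.resize(f['frame'][150:330,350:500,::-1],(500,600),interpolation=3))
print(s['position'],s['ft_force'],s['ft_torque'],s['grip_width'])
plan((.55,.1524+.0732*.55,.0435),4.2)
```

```text
[0.49378928 0.18790735 0.04295057] [-0.77977944  0.27030693  2.76369837] [ 0.0866192  -0.27844093 -0.00326081] 0.044094768021420615
t 8.6 pos [0.4938 0.1879 0.043 ] shift cm [-5.64  0.06 -0.05] turn deg [ 0.01  0.06 -0.02] dist rows 1.3528526230945066
```

View pics/s7.png

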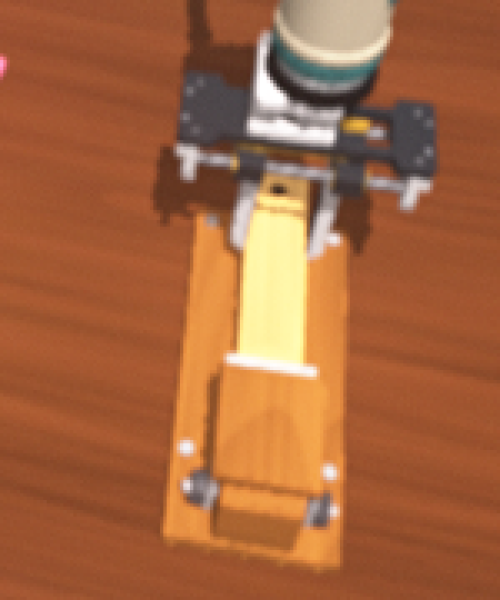

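The nose is now under the lead-in and the blank is centred. Push on in small steps.

>>> play_rows(
  deltas=[
    [-1,[-0.6,0.05,0],[0,0,0]],
    [-1,[-1.2,0.05,0],[0,0,0]],
    [-1,[-1.8,0.05,0],[0,0,0]],
    [-1,[-2.4,0.05,0],[0,0,0]],
    [-1,[-3,0.05,0],[0,0,0]],
    [-1,[-3.6,0.05,0],[0,0,0]],
    [-1,[-3.6,0.05,0],[0,0,0]],
  ],
)

```text
t: 9.18
position: [0.5232, 0.1905, 0.0429]
eef_rot: [0.114, -3.129, 0.001]
ft_force: [-8.2, -0.7, 7.9]
grip_width: 0.0443
```

Run:
```python
from h import *
f=grab('scene')
s=robot.observe()
cv2.imwrite('pics/s8.png',cv2.resize(f['frame'][150:330,350:500,::-1],(500,600),interpolation=3))
print(s['position'],s['ft_force'],s['ft_torque'],s['grip_width'])
plan((.55,.1524+.0732*.55,.0435),4.2)
```

```text
[0.52320318 0.19046351 0.04290619] [-9.95558701 -0.90569896  8.0036958 ] [-0.00966663  1.69848971 -0.03363031] 0.04424015159517007
t 9.2333 pos [0.5232 0.1905 0.0429] shift cm [-2.69  0.02 -0.09] turn deg [-0.02 -0.59 -0.02] dist rows 0.644922085413642
```

View pics/s8.png

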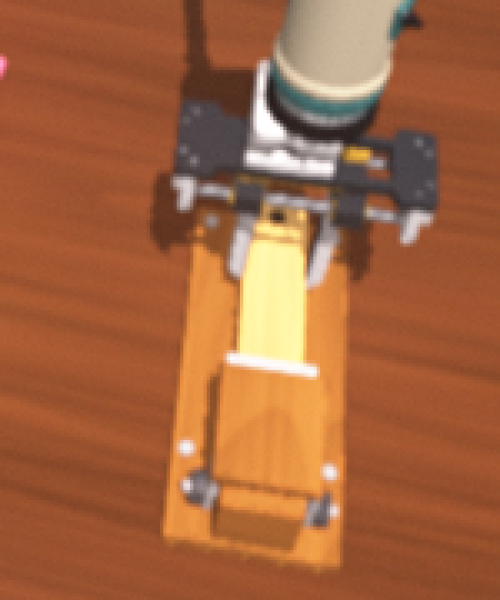

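>>> play_rows(
  deltas=[
    [-1,[-0.4,0,-0.1],[0,0,0]],
    [-1,[-0.8,0,-0.1],[0,0,0]],
    [-1,[-1.2,0,-0.1],[0,0,0]],
    [-1,[-1.6,0,-0.1],[0,0,0]],
    [-1,[-1.6,0,-0.1],[0,0,0]],
  ],
)

```text
t: 9.65
position: [0.5413, 0.1917, 0.043]
eef_rot: [0.115, -3.133, 0.001]
ft_force: [-5.0, 0.2, -0.2]
grip_width: 0.0442
```

Run:
```python
from h import *
f=grab('scene')
s=robot.observe()
cv2.imwrite('pics/s9.png',cv2.resize(f['frame'][150:330,350:500,::-1],(500,600),interpolation=3))
print(s['position'],s['ft_force'],s['ft_torque'],s['grip_width'])
f=grab('wrist','w9.png');np.save('w9.npy',f,allow_pickle=True)
```

```text
[0.54132422 0.19176271 0.04307912] [-4.52064926 -0.6429315  -1.48061533] [ 0.00835372  0.97979481 -0.01787536] 0.043973882084678985
```

View pics/s9.png

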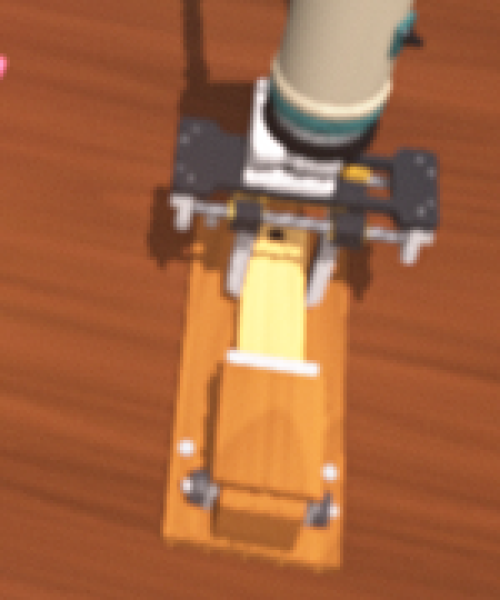

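View pics/w9.png

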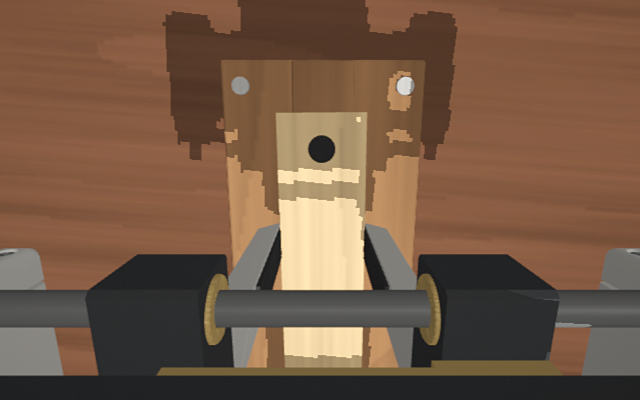

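Run:
```python
from h import *
f=np.load('w9.npy',allow_pickle=True).item();P=cloud(f)
for v in range(54,64,2):print(v,P[v,310:330:5,2].round(3))
a=ray(f,320,60,.04);b=ray(f,320,112,.05);print(a,b,np.linalg.norm((b-a)[:2]))
```

```text
54 [ 0.001 -0.002 -0.     0.001]
56 [-0.001 -0.     0.001  0.001]
58 [-0.     0.    -0.     0.001]
60 [0.038 0.04  0.038 0.039]
62 [0.039 0.04  0.04  0.04 ]
[0.44667318 0.18358652 0.04      ] [0.47241789 0.18551298 0.05      ] 0.025816685105602463
```

>>> play_rows(
  deltas=[
    [-1,[-0.3,0,0],[0,0,0]],
    [-1,[-0.6,0,0],[0,0,0]],
    [-1,[-0.9,0,0],[0,0,0]],
    [-1,[-0.9,0,0],[0,0,0]],
    [-1,[-0.9,0,0],[0,0,0]],
  ],
)

```text
t: 10.17
position: [0.5526, 0.1927, 0.0438]
eef_rot: [0.115, -3.139, 0.0]
ft_force: [-2.8, -0.5, -1.9]
grip_width: 0.0441
```

Run:
```python
from h import *
s=robot.observe()
print(s['position'],s['ft_force'],s['ft_torque'],s['grip_width'])
f=grab('wrist','w10.png');np.save('w10.npy',f,allow_pickle=True)
```

```text
[0.55260176 0.19268166 0.04381632] [-2.83341381 -0.46333517 -1.89742864] [-0.02578487  0.75798025  0.06185809] 0.04407326499195252
```

View pics/w10.png

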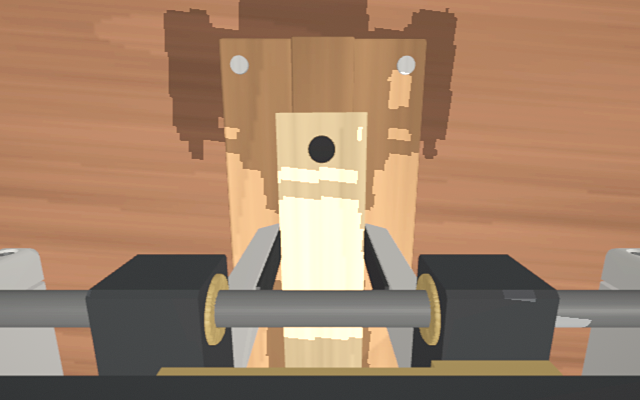

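Blank hasn't slipped in the grip (tail still at row 112), and there's no stop yet; I'll go on.

>>> play_rows(
  deltas=[
    [-1,[-0.3,0,0],[0,0,0]],
    [-1,[-0.6,0,0],[0,0,0]],
    [-1,[-0.9,0,0],[0,0,0]],
    [-1,[-1.2,0,0],[0,0,0]],
    [-1,[-1.2,0,0],[0,0,0]],
    [-1,[-1.2,0,0],[0,0,0]],
  ],
)

```text
t: 10.72
position: [0.5603, 0.1934, 0.043]
eef_rot: [0.114, -3.13, 0.001]
ft_force: [-10.9, -0.5, -0.8]
grip_width: 0.044
```

Run:
```python
from h import *
s=robot.observe()
print(s['position'],s['ft_force'],s['ft_torque'],s['grip_width'])
f=grab('wrist','w11.png')
```

```text
[0.56034261 0.19340036 0.04303908] [-10.93708694  -0.50843302  -0.83876257] [-1.67207494e-03  1.97444208e+00 -4.26384645e-03] 0.04398051216679551
```

View pics/w11.png

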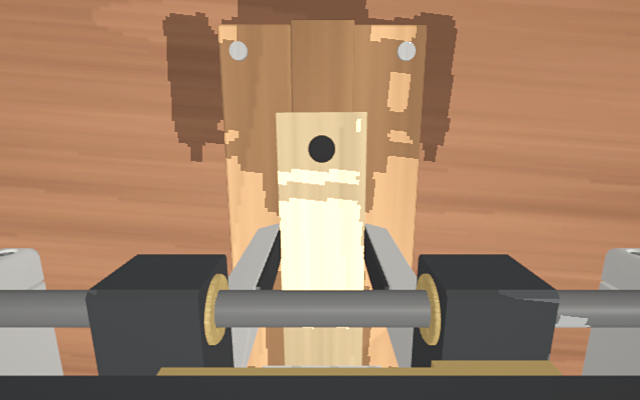

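>>> play_rows(
  deltas=[
    [-1,[-0.3,0,0],[0,0,0]],
    [-1,[-0.6,0,0],[0,0,0]],
    [-1,[-0.6,0,0],[0,0,0]],
    [-1,[-0.6,0,0],[0,0,0]],
  ],
)

```text
t: 11.1
position: [0.5604, 0.1934, 0.043]
eef_rot: [0.114, -3.119, 0.002]
ft_force: [-19.9, -0.7, 6.5]
grip_width: 0.044
```

Run:
```python
from h import *
s=robot.observe()
print(s['position'],s['ft_force'],s['ft_torque'],s['grip_width'])
```

```text
[0.56041962 0.19337862 0.04295069] [-19.94555928  -0.66932516   6.54698918] [-0.04883051  3.70907774 -0.05052058] 0.04404710721081895
```

The force rose to 20 N with no further motion, so it's on the stop. I'll relax the push, then open.

>>> play_rows(
  deltas=[
    [-1,[0.6,0,0],[0,0,0]],
    [-1,[1.2,0,0],[0,0,0]],
    [-1,[1.2,0,0],[0,0,0]],
    [-1,[1.2,0,0],[0,0,0]],
  ],
)

```text
t: 11.43
position: [0.5601, 0.1934, 0.0446]
eef_rot: [-0.115, 3.137, 0.001]
ft_force: [-1.7, 0.1, -1.8]
grip_width: 0.0442
```

Run:
```python
from h import *
s=robot.observe()
print(s['position'],s['ft_force'],s['ft_torque'],s['eef_rot'])
```

```text
[0.56008686 0.19338926 0.0446048 ] [-1.74130156  0.09452967 -1.83332122] [-0.0308477   0.44638587 -0.04111144] [-1.15109962e-01  3.13715615e+00  6.50899467e-04]
```

>>> play_rows(
  deltas=[
    [0,[0,0,0],[0,0,0]],
    [0.3,[0,0,0],[0,0,0]],
    [0.6,[0,0,0],[0,0,0]],
    [0.6,[0,0,0],[0,0,0]],
    [0.6,[0,0,0],[0,0,0]],
    [0.6,[0,0,0],[0,0,0]],
  ],
)

```text
t: 11.93
position: [0.5593, 0.1932, 0.0444]
eef_rot: [-0.115, 3.139, 0.0]
ft_force: [0.0, 0.2, 0.4]
grip_width: 0.0741
```

>>> play_rows(
  deltas=[
    [0.6,[0,0,-1],[0,0,0]],
    [0.6,[0,0,-3],[0,0,0]],
    [0.6,[0,0,-6],[0,0,0]],
    [0.6,[0,0,-10],[0,0,0]],
    [0.6,[0,0,-14],[0,0,0]],
    [0.6,[0,0,-18],[0,0,0]],
    [0.6,[0,0,-20],[0,0,0]],
    [0.6,[0,0,-20],[0,0,0]],
  ],
)

```text
t: 12.6
position: [0.5619, 0.1939, 0.2513]
eef_rot: [-0.115, 3.127, 0.004]
ft_force: [0.3, 0.8, 0.5]
grip_width: 0.0752
```

Run:
```python
from h import *
for i in range(4): f=grab('wrist','w12.png')
s=robot.observe();P=cloud(f)
print(s['position'],s['ft_force'],s['grip_width']);np.save('w12.npy',f,allow_pickle=True)
f=grab('scene')
cv2.imwrite('pics/s12.png',cv2.resize(f['frame'][180:330,370:490,::-1],(480,600),interpolation=3))
```

```text
[0.55769486 0.19295887 0.24266741] [ 0.00149588 -0.11612536  0.07540563] 0.075351202093577
```

View pics/w12.png

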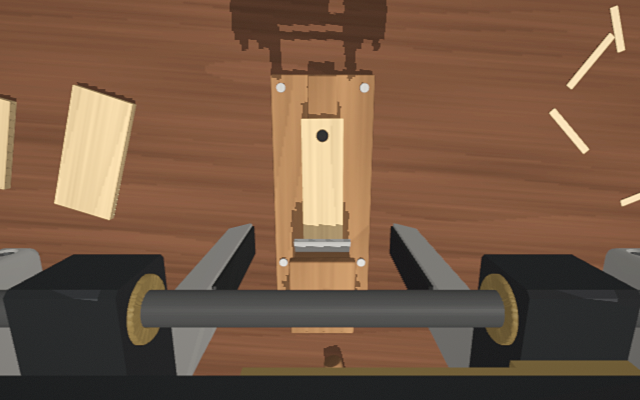

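View pics/s12.png

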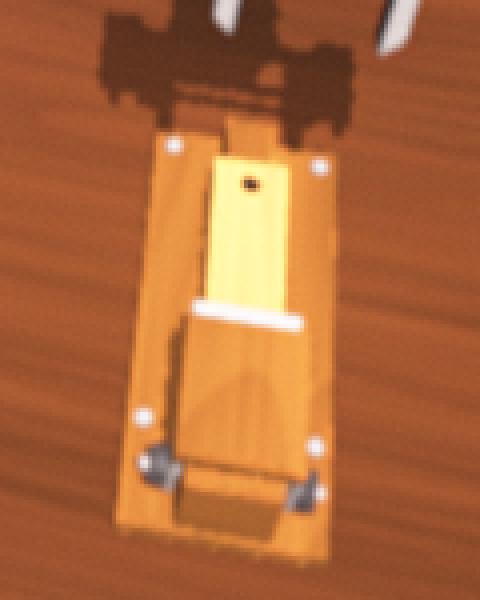

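The released blank lies under the lip: tail at (322,119), hole at (322,135), lip at (322,243). Now the numbers.

Run:
```python
from h import *
f=np.load('w12.npy',allow_pickle=True).item();P=cloud(f)
A=[]
for v in range(122,232,10):
    mm=[u for u in range(280,370) if .045<P[v,u,2]<.056]
    a=P[v,mm];c=(a[0]+a[-1])/2;A.append(np.r_[c[:2],a[:,2].mean()])
A=np.array(A);p=np.polyfit(A[:,0],A[:,1],1);print('blank yaw',np.degrees(np.arctan(p[0])),'off',(A[:,1]-(.0732*A[:,0]+.1524)).round(4),'z',A[:,2].round(4),A[:,0].round(3))
B=[]
for v in range(70,118,4):
    mm=[u for u in range(290,360) if .035<P[v,u,2]<.046]
    if len(mm)>8:a=P[v,mm];B.append(((a[0]+a[-1])/2)[:2]);
B=np.array(B);print('rail',B[0],B[-1],(B[:,1]-(.0732*B[:,0]+.1524)).round(4))
col=P[60:140,322];
for v in range(72,124,2):print(v,P[v,322].round(4).tolist(),end=';')
print()
# jaw top slope
J=P[250:290,300:345].reshape(-1,3);J=J[(J[:,2]>.07)&(J[:,2]<.1)];q=np.polyfit(J[:,0],J[:,2],1);print('jaw slope',q[0],J[:,2].mean(),J[:,0].min(),J[:,0].max())
f=np.load('w2.npy',allow_pickle=True).item();P=cloud(f);J=P[203:260,310:355].reshape(-1,3);J=J[(J[:,2]>.07)&(J[:,2]<.1)];q=np.polyfit(J[:,0],J[:,2],1);print('before',q[0],J[:,0].min(),J[:,0].max())
```

```text
blank yaw 4.438533161594422 off [-0.0001 -0.     -0.     -0.     -0.     -0.0001 -0.0001 -0.     -0.0001
  0.0005  0.0006] z [0.0501 0.0504 0.05   0.0502 0.0501 0.0503 0.05   0.0501 0.05   0.0501
 0.0501] [0.495 0.505 0.516 0.527 0.538 0.549 0.56  0.571 0.583 0.595 0.606]
rail [0.44889721 0.18513509] [0.48628102 0.18849748] [-0.0001 -0.0001 -0.0001 -0.0001 -0.0001 -0.0001 -0.0001 -0.0001  0.0005
  0.0005]
72 [0.4378, 0.1838, 0.0006];74 [0.4399, 0.1839, -0.0005];76 [0.4471, 0.1845, 0.0407];78 [0.4489, 0.1846, 0.0394];80 [0.4509, 0.1848, 0.0391];82 [0.4531, 0.1849, 0.0399];84 [0.4551, 0.1851, 0.0404];86 [0.4571, 0.1852, 0.0398];88 [0.4593, 0.1854, 0.041];90 [0.4613, 0.1855, 0.0407];92 [0.4634, 0.1857, 0.0405];94 [0.4655, 0.1858, 0.041];96 [0.4675, 0.186, 0.0411];98 [0.4696, 0.1861, 0.0402];100 [0.4717, 0.1863, 0.0407];102 [0.4737, 0.1864, 0.0398];104 [0.4758, 0.1866, 0.0389];106 [0.4779, 0.1867, 0.0402];108 [0.48, 0.1869, 0.0396];110 [0.4821, 0.1871, 0.0407];112 [0.4842, 0.1872, 0.0392];114 [0.4864, 0.1874, 0.0413];116 [0.4885, 0.1875, 0.0387];118 [0.4906, 0.1877, 0.042];120 [0.4928, 0.1878, 0.05];122 [0.4949, 0.188, 0.051];
jaw slope 0.056892510744529855 0.08430289831765572 0.6367799021734377 0.6745777216440755
before 0.001360195758567889 0.6398469735160756 0.7205642632308992
```

Run:
```python
from h import *
f=np.load('w12.npy',allow_pickle=True).item();P=cloud(f)
for v in list(range(228,292,3))+list(range(326,336,2)): print(v,np.nanmedian(P[v,308:340],0).round(4), 'xstd')
f=grab('top','t12.png');P=cloud(f)
for v in range(112,160,4): print(v,np.nanmedian(P[v,204:222],0).round(4))
```

```text
228 [0.6137 0.1985 0.0499] xstd
231 [0.6171 0.1987 0.05  ] xstd
234 [0.6209 0.199  0.0499] xstd
237 [0.6246 0.1993 0.0498] xstd
240 [0.6208 0.1989 0.0704] xstd
243 [0.6243 0.1991 0.0707] xstd
246 [0.6293 0.1996 0.0663] xstd
249 [0.6348 0.2    0.0619] xstd
252 [0.6391 0.2004 0.0598] xstd
255 [0.64   0.2004 0.0667] xstd
258 [0.6388 0.2003 0.0779] xstd
261 [0.6393 0.2003 0.0848] xstd
264 [0.6419 0.2005 0.0866] xstd
267 [0.6457 0.2007 0.086 ] xstd
270 [0.6492 0.201  0.0859] xstd
273 [0.6529 0.2018 0.0855] xstd
276 [0.6564 0.2015 0.0852] xstd
279 [0.6601 0.2018 0.0849] xstd
282 [0.6636 0.2021 0.0848] xstd
285 [0.6675 0.2023 0.0843] xstd
288 [0.6712 0.2027 0.0841] xstd
291 [0.5298 0.1911 0.3547] xstd
326 [0.5361 0.1916 0.3584] xstd
328 [0.7235 0.2066 0.0796] xstd
330 [0.7262 0.2068 0.0792] xstd
332 [0.7288 0.2075 0.0791] xstd
334 [7.862e-01 2.108e-01 4.000e-04] xstd
112 [7.701e-01 2.224e-01 3.000e-04]
116 [0.7375 0.206  0.0657]
120 [0.7213 0.2011 0.0792]
124 [0.7084 0.2012 0.082 ]
128 [0.6964 0.2023 0.0818]
132 [0.6839 0.1995 0.0823]
136 [0.599  0.1304 0.3791]
140 [0.5893 0.1255 0.3814]
144 [0.58   0.1261 0.3824]
148 [0.5711 0.1248 0.3818]
152 [0.562  0.1248 0.382 ]
156 [0.553  0.1216 0.3819]
```

Run:
```python
from h import *
s=robot.observe();print(s['t'],s['ft_force'].round(2),s['dq'].round(3));print(robot.close_job())
```

```text
12.9 [-1.02  0.14 -0.25] [-0.001  0.005 -0.006 -0.     0.002 -0.001]
the job is handed in; nothing more can be done
None
```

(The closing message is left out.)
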